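Hold the culture warmer open with its lever

TASK

The lid of the culture warmer is hot and must not be touched: push the swivel catch by its peg until its bar is completely clear of the lid, then press the raised pad of the long lever smoothly all the way down so that the lever's short end raises the heavy lid. Finish while still holding the pad down with the fingertips, lid wide open, so that a colleague can take the dish out. Grasp nothing, do not fling the lid up, and leave the dishes, jar and everything else on the bench where they stand.

Things in the scene. Friction and masses are not known exactly. Their poses are not given: they have to be found in the camera images.
- warmer: Bench-top culture warmer, fixed to the bench: white box on a 6 mm grey base plate, steel lid, steel lever along its front. Origin on the bench; x points to the back (from lever to box side), y along the lever from box to pad, z up. In this frame (mm): box x -20 to 120, y -200 to -40, lid top z 102 when shut; lever along y at x -60. Below the pad is only the base plate.
- lever_pad (a point): Centre of the top face of the pressing pad on the lever's long end, a steel plate 40 x 45 x 8 mm. It moves on an arc about the lever's pivot: at 170 mm along the lever and 8 mm above its mid-line. About 150 mm above the bench at rest, sloping up by 0.32 rad away from the pivot; about 45 mm above it when fully down, sloping down by 0.32 rad.
- lever_pivot (a point): Pivot of the lever (axis along the warmer's x), between two steel cheeks, 90 mm above the bench.
- lever (a joint): Angle of the lever (flat steel bar 20 x 6 mm, 225 mm long), rad: about 0 at rest, long end up; 0.64 fully down on its stop. Its short end, 60 mm beyond the pivot, lies under a roller on an arm of the lid, whose weight holds the pad up with 2 to 7 N. Nothing latches it: the lid falls shut when the pad is let go.
- lid (a joint): Opening angle, rad, of the heavy hot steel lid (146 x 164 x 6 mm, about 0.9 kg, hinged along the edge far from the pad, at the warmer's y = -200 mm, z = 98 mm): 0 shut, about 0.69 with the lever fully down. The catch blocks it (about 0.03) until the catch is clear. Never to be touched by the robot.
- lid_edge (a point): Middle of the lid's free edge (the edge under the catch), at its top face.
- catch (a joint): Swivel angle of the catch, rad: at 0 its bar lies straight across the lid's free edge (pointing to the warmer's -y); it grows counter-clockwise seen from above, the peg moving first towards the warmer's +x. Above 1.35 the bar is clear of the lid; stop at 2.2. It stays where it is left (about 1 N at the peg moves it).
- catch_peg (a point): Centre of the top of the catch's upright round steel peg, 14 mm diameter, 37 mm tall, at 45 mm from the catch's pivot; top 150 mm above the bench. The bar below it is 8 mm thick, 14 mm wide, its underside 3 mm above the lid; the peg's lower end is 11 mm above the lid.
- catch_pivot (a point): The catch's vertical pivot axis, at the height of the bar's underside (105 mm), on a post 18 mm beyond the lid's free edge.
- dish_a: Loose closed Petri dish, 90 mm diameter, 16 mm high, on the bench near the pad, behind the lever; origin centre of its underside. Leave it.
- dish_b: Loose closed Petri dish, 90 mm diameter, 16 mm high, in front of the warmer. Leave it.
- dish_c: Loose closed Petri dish, 90 mm diameter, 16 mm high, off to the side. Leave it.
- jar: Loose amber jar with white cap, 60 mm diameter, 65 mm high, beyond the pad end of the lever. Leave it.
- slide_box: Loose grey slide box, 80 x 100 x 35 mm, in front of the lever. Leave it.
- beaker: Loose glass beaker, 70 mm diameter, 90 mm high, at the side. Leave it.
- reagent: Loose amber reagent bottle, 72 mm diameter, 150 mm high, at the side. Leave it.

How it is judged:
By the outcome, as a careful person would: the job done as asked, in the order asked, and still so for the second after the job is handed in, while the arm keeps its last pose, push and grip.
It also fails if it takes over 51 s, if anything falls off the work surface, if the arm or the gripper's body presses on something with over 40 N, if the wrist force passes 120 N, or if a joint passes its speed limit or range.

ROBOT

A 7-joint arm with a two-finger parallel gripper is mounted at the origin on the work surface. World frame = base frame: x ahead of the robot, y to its left, z up, the work surface at z = 0. Lengths are in m, angles in rad, forces in N, time in s.
With the tool pointing down it reaches from about 0.4 to 0.85 m from the base axis. Payload 10.4 kg.
Tool frame: the origin (TCP) lies between the finger pads; the fingertips stand 19 mm ahead of it and the grasp point (between the pads) is the TCP; z points along the fingers, y is the direction in which the jaws open and shut (so a half turn about z gives the same grasp; the last joint's range is limited). The gripper opens to 85 mm and grips with 20 to 120 N. Pads are 22 mm wide; open, the fingers measure 114 mm over their backs; the gripper's body (76 mm by 85 mm) begins 54 mm behind the grasp point. The pads swing forward as they close: fully open they stand 13 mm farther back than shut.
Start: joints at [-1.23, 0.332, -0.065, 1.46, 0.022, 1.35, -0.088], TCP at [0.222, 0.584, 0.25] pointing down, gripper open.
Joint ranges: [-2.6, 2.6], [-0.5, 2.12], [-1.47, 1.34], [0.16, 2.42], [-1.27, 4.41], [0.06, 2.06], [-2.6, 2.6]. Speed limits (rad/s): [2.22, 2.22, 2.79, 2.79, 3.14, 3.14, 3.14].

INTERFACE

Orientations are given as a unit quaternion [x, y, z, w].
In Python, from workcell import manip gives the robot as it stands.
- The arm moves only by the shell command python3 -m jog 'ROWS' [FORCE]. ROWS is JSON, a list of rows, each an object with "offset": the shift along the tool's x, y, z as a fraction of full scale, a list of three; "rotation": the turn, a rotation vector about the tool's x, y, z as a fraction of full scale, a list of three; "fingers": the opening, from -1 (shut) to 1 (fully open), so that 0 is half open. A call has 1 to 8 rows; each row shifts and turns the commanded pose from where the row before left it, along the tool's axes as they then stand; what a row does not reach is not made up. Full scale, the value 1, is 0.15 m for a shift and 2 rad for a turn. A row lasts 1/8 s, in which the tool goes at most 62.5 mm and 10.7 degrees, less where a joint would pass 70% of its speed; a pose out of reach is approached as far as the arm can. A call with a number of a shift or a turn outside -1 to 1 is refused whole. A call with a gripper value outside its range is refused whole. The fingers move at their own pace and stop on an object; FORCE is the grip in N (left out, the last holds). Time passes only in rows, so rows that do not move let the fingers close. It gives the time, the measured TCP pose, the force and the opening at its end, in the units of the state.
- manip.get_obs(): the state, without advancing time (a new reading comes with each control period).
- manip.camera(name): name is "scene" or "top" or "wrist"; returns the picture (400x640x3 uint8, red, green, blue); there is no depth.
- manip.camera_info(name): a dict with "mtx" (3x3 intrinsics, pixels), "xyz" and "rotation" of the camera in the world. Camera axes: x right, y down, z forward; pixel columns grow to the right and rows downward; lengths in m; the calibration is good to about 2 mm. A picture is of the moment at which its call begins: read the wrist's pose just before it. camera_info takes no time and is no camera call; for the wrist camera it gives the pose at the moment of the call.
- manip.hand_in(): hands the job in, once; it reports no verdict.
Trained networks look in the newest picture that a camera, given by its name, has taken for a name from the list of things; names that differ only in an ending like _2 or _b are one class to them, and where a whole thing is asked for, a point or a joint stands for the part that bears it (a point fixed in the world has none). Each returns a list of dicts, best first, with "conf" (0 to 1); they miss things now and then, are a little off and sometimes report something else, mostly with a low value. They report only what shows in the picture. A call takes as long as a camera call.
- manip.recognise(camera, query): "bbox" ([left, top, right, bottom] in pixels, round what is visible of it).
The state is a dict: "clock": time; "joint_pos": joint angles; "joint_velocities": joint speeds; "tau": joint torques, N m; "position": TCP position; "ee_rot": TCP orientation; "ft_force": force on the tool from outside, world axes, zero at the start; "torque": the same for the moment, N m; "grip_width": opening from 0.0 (shut) to 1.0 (fully open).
Only numpy, scipy, OpenCV 4.12 (cv2) and the standard library are available. Lean on these libraries where they do the work, as an engineer would, in place of code of your own. Each camera call takes 0.05 s, during which the arm holds its last target. There are 200 camera calls.

## Working session

There is one attempt and no reset: what is moved stays moved. The work goes in short steps, Python scripts to look and compute and a shell command to move; the robot and the scene stay as the last step left them, time stands still between calls to the robot, and variables do not carry over. Pictures are saved under pics/ and viewed, about 8 in all and at most 12, crops included, and the job is handed in when it is done.

```bash
mkdir -p pics
python3 - <<'E'
from workcell import manip
import cv2,numpy as np
o=manip.get_obs();print(o['clock'],o['position'],o['ee_rot'],o['grip_width'])
for c in ("scene","top"):
    im=manip.camera(c);cv2.imwrite(f"pics/{c}0.png",im[:,:,::-1])
    i=manip.camera_info(c);print(c,np.round(i['mtx'],1).tolist(),np.round(i['xyz'],4),np.round(i['rotation'],4).tolist())
    for q in ("warmer","lever_pad","lever","catch_peg","catch","lid","jar","slide_box","dish_a"):
        print(q,[(np.round(r['bbox']).astype(int).tolist(),round(r['conf'],2)) for r in manip.recognise(c,q)][:3])
E
ls
```

```text
0.0 [0.22222284 0.58377132 0.24949494] [ 1.80846367e-01  9.83511094e-01 -7.14582557e-04 -9.40688857e-05] 0.9987687989548691
scene [[488.2, 0.0, 324.5], [0.0, 488.2, 199.8], [0.0, 0.0, 1.0]] [ 1.5329 -0.154   1.4892] [0.7195, 0.6141, -0.2092, -0.2478]
warmer [([272, 195, 373, 276], 0.84)]
lever_pad [([299, 194, 366, 218], 0.69)]
lever [([297, 198, 366, 217], 0.79)]
catch_peg [([316, 231, 333, 242], 0.61)]
catch [([316, 231, 334, 239], 0.41), ([272, 195, 372, 279], 0.3)]
lid [([280, 214, 327, 253], 0.61)]
jar [([382, 204, 400, 224], 0.55)]
slide_box [([339, 190, 368, 214], 0.97)]
dish_a [([176, 242, 200, 265], 0.83), ([349, 251, 375, 274], 0.81), ([290, 193, 320, 213], 0.73)]
top [[370.5, 0.0, 323.9], [0.0, 370.5, 201.1], [0.0, 0.0, 1.0]] [ 0.4404 -0.0045  1.3645] [0.7098, -0.7036, 0.0221, -0.0265]
warmer [([275, 156, 382, 230], 0.64)]
lever_pad [([278, 195, 347, 212], 0.78)]
lever [([277, 194, 345, 213], 0.58), ([278, 154, 378, 224], 0.31)]
catch_peg [([317, 169, 332, 177], 0.51)]
catch [([315, 171, 337, 178], 0.44)]
lid [([321, 153, 373, 217], 0.64)]
jar [([243, 198, 263, 211], 0.61), ([320, 170, 334, 178], 0.23)]
slide_box [([274, 221, 300, 244], 0.83)]
dish_a [([448, 186, 469, 210], 0.74), ([281, 148, 308, 176], 0.71), ([327, 229, 352, 250], 0.65)]
pics
```

View pics/scene0.png

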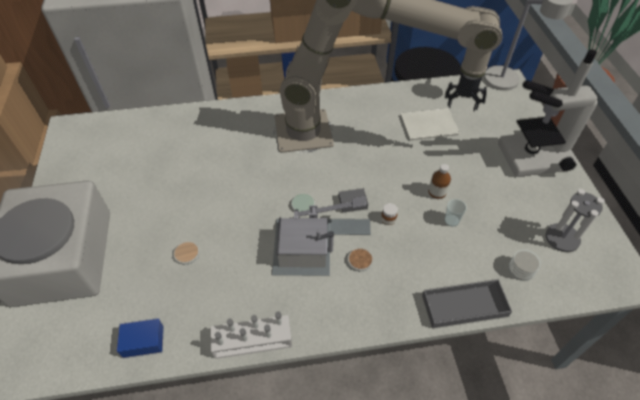

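View pics/top0.png

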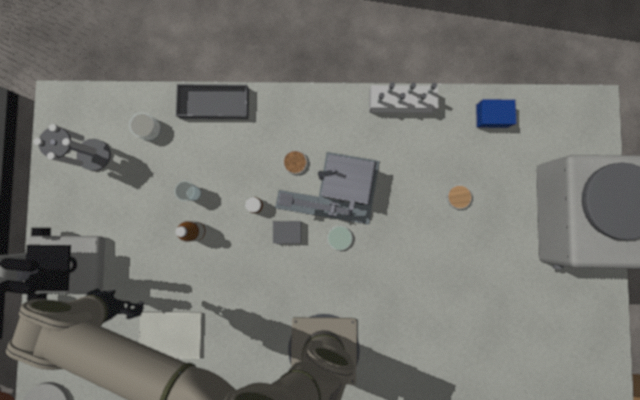

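Top view: warmer around (275–382, 154–224), lever along its lower edge with the pad at about (290,200), catch at about (325,173), jar at (253,205), slide box at (287,232) and dish_a at (295,162). I'll fit the warmer's pose and overlay it on an enlarged crop.

```bash
cat > h.py <<'E'
import cv2,numpy as np
from scipy.spatial.transform import Rotation as R
from workcell import manip
def proj(info,P):
    Rm=np.array(info['rotation']);Rm=R.from_quat(Rm).as_matrix() if Rm.size==4 else Rm
    c=(np.atleast_2d(P)-info['xyz'])@Rm; uv=c@np.array(info['mtx']).T
    return uv[:,:2]/uv[:,2:]
def ray(info,uv,z):
    Rm=R.from_quat(info['rotation']).as_matrix()
    d=Rm@np.linalg.inv(info['mtx'])@[uv[0],uv[1],1.]
    o=np.array(info['xyz']);return o+d*(z-o[2])/d[2]
def W(p,pose): # warmer mm -> world m
    x,y,a=pose;p=np.atleast_2d(p)/1000.
    c,s=np.cos(a),np.sin(a)
    return np.c_[x+c*p[:,0]-s*p[:,1],y+s*p[:,0]+c*p[:,1],p[:,2]]
E
cat > fit0.py <<'E'
from h import *
out=[]
for c,(u0,v0,u1,v1) in dict(top=(235,140,395,260),scene=(262,180,412,285)).items():
    im=cv2.imread(f"pics/{c}0.png")[v0:v1,u0:u1]
    out.append(cv2.resize(im,(560,420 if c=='top' else 392)[:2],interpolation=cv2.INTER_CUBIC) if 0 else cv2.resize(im,None,fx=4.9,fy=4.9 if 0 else 4.9,interpolation=cv2.INTER_CUBIC))
w=400
out=[cv2.resize(o,(780 if 0 else 396,297 if 0 else 297)) for o in out]
E
python3 - <<'E'
from h import *
im=cv2.imread("pics/top0.png")[145:245,240:390]
cv2.imwrite("pics/c1.png",cv2.resize(im,(750,500),interpolation=cv2.INTER_CUBIC))
im=cv2.imread("pics/scene0.png")[182:287,262:402]
cv2.imwrite("pics/c2.png",cv2.resize(im,(700,525),interpolation=cv2.INTER_CUBIC))
it=manip.camera_info("top")
for n,uv,z in [("boxcorners lid NE",(328,153),.102),("lid NW?",(376,158),.102),("jar",(253,204),.065),("pad",(290,201),.15),("peg",(322,174),.15),("slide",(287,232),.035)]:
    print(n,np.round(ray(it,uv,z),3))
E
rm fit0.py
```

```text
boxcorners lid NE [ 0.694 -0.009  0.102]
lid NW? [ 0.677 -0.174  0.102]
jar [0.518 0.254 0.065]
pad [0.523 0.115 0.15 ]
peg [0.614 0.011 0.15 ]
slide [0.42  0.135 0.035]
```

View pics/c1.png

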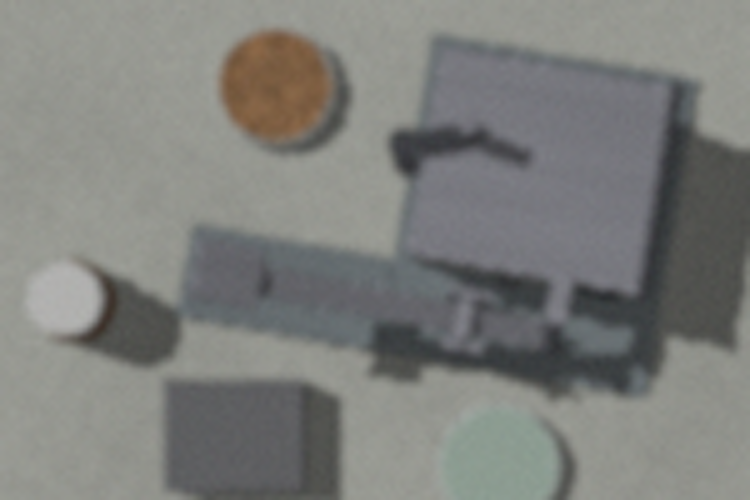

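View pics/c2.png

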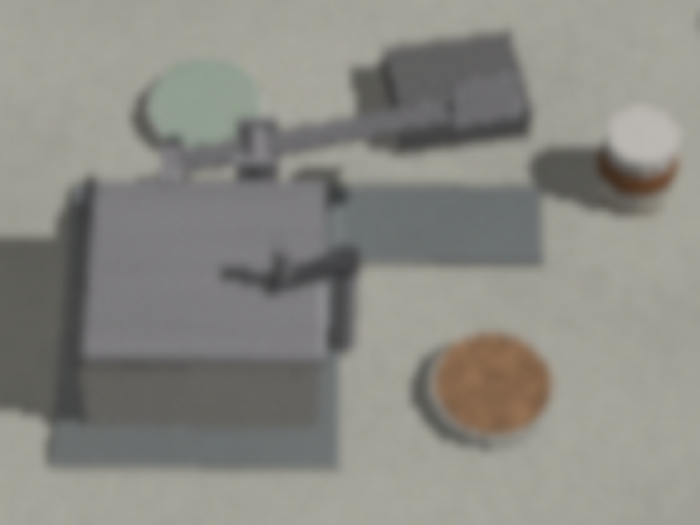

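The top crop shows the lid, base plate, pad at crop (228,262), and the catch with its post at (402,155) and peg at about (475,132). The scene crop shows the pad at (487,100) and the peg at (278,255). Next I'll fit the pose to the lid and plate corners.

Run:
```python
from h import *
from scipy.optimize import least_squares
it,is_=manip.camera_info("top"),manip.camera_info("scene")
T=lambda u,v:(240+u/5,145+v/5); S=lambda u,v:(262+u/5,182+v/5)
# order: lid corners (-23,ye),(123,ye),(123,-200),(-23,-200)
lt=[T(412,258),T(437,42),T(675,82),T(640,293)]; ls=[S(328,180),S(328,358),S(82,358),S(95,180)]
pt=T(228,262);ps=S(487,100)
def f(p):
    pose=p[:3];ye,yh,yp=p[3:6]
    L=W([[-23,ye,102],[123,ye,102],[123,yh,102],[-23,yh,102]],pose)
    P=W([[-60,yp+158.9,151]],pose)
    r=np.r_[(proj(it,L)-lt).ravel(),(proj(is_,L)-ls).ravel(),(proj(it,P)-pt).ravel(),(proj(is_,P)-ps).ravel(),.1*(ye+36),.1*(yh+200)]
    return r
s=least_squares(f,[.55,.0,-.1,-36,-200,0],x_scale=[.1,.1,.1,10,10,10],loss='soft_l1')
print(np.round(s.x,4),np.round(s.fun,1))
pose=s.x[:3];np.save("pose.npy",s.x)
for n,uvt,uvs in [("peg",T(475,130),S(278,255)),("post",T(402,140),S(345,258))]:
    g=lambda q:np.r_[proj(it,W([q],pose))[0]-uvt,proj(is_,W([q],pose))[0]-uvs]
    q=least_squares(g,[50,-40,140],x_scale=10);print(n,np.round(q.x),np.round(q.fun,1),W([q.x],pose))
print("base end",[ (np.round(W([[x,y,6]],pose)[0],3)) for x,y in ((-90,200),(-30,200))], ray(it,T(193,225),.006),ray(it,T(180,317),.006),ray(is_,S(542,263),.006))
print("pad",W([[-60,s.x[5]+158.9,151]],pose))
```

```text
[ 5.788000e-01  4.930000e-02 -1.695000e-01 -3.612180e+01 -1.998782e+02
 -8.559540e+01] [-2.4 -2.2  0.1 -0.5 -0.6 -0.2 -0.8 -0.7 -0.4 -0.  -0.8  0.1 -0.9 -0.4
 -0.6 -0.5 -0.6  0.9 -0.5 -0.7 -0.   0. ]
peg [ 61. -70. 132.] [-0.7 -0.1 -0.7  0. ] [[ 0.62706426 -0.03011618  0.13195774]]
post [ 49. -24. 111.] [-0.3 -0.  -0.3  0. ] [[0.62277462 0.01774755 0.11094191]]
base end [array([0.524, 0.262, 0.006]), array([0.583, 0.251, 0.006])] [0.57351709 0.17195841 0.006     ] [0.50556487 0.18033347 0.006     ] [0.58032285 0.17312029 0.006     ]
pad [[0.53202354 0.13166901 0.151     ]]
```

```bash
cat > st.py <<'E'
from h import *
import sys
p=np.load("pose.npy")[:3]
o=manip.get_obs();d=np.array(o['position'])-[p[0],p[1],0]
c,s=np.cos(p[2]),np.sin(p[2])
Rm=R.from_quat(o['ee_rot']).as_matrix();Rw=R.from_euler('z',p[2]).as_matrix()
print("t",round(o['clock'],2),"TCP warmer mm",np.round(1000*np.array([c*d[0]+s*d[1],-s*d[0]+c*d[1],d[2]]),1),"tool rotvec rel diag(-1,1,-1)",np.round(R.from_matrix((Rw@np.diag([-1,1,-1.])).T@Rm).as_rotvec(),3),"F",np.round(Rw.T@o['ft_force'],1),"grip",round(o['grip_width'],2))
E
python3 -m jog '[{"offset":[0,0,-0.2],"rotation":[0,0,-0.049],"fingers":-1},{"offset":[0,0,-0.13],"rotation":[0,0,-0.049],"fingers":-1},{"offset":[-0.24,-0.276,0],"rotation":[0,0,0],"fingers":-1},{"offset":[-0.24,-0.276,0],"rotation":[0,0,0],"fingers":-1},{"offset":[-0.24,-0.276,0],"rotation":[0,0,0],"fingers":-1},{"offset":[-0.24,-0.276,0],"rotation":[0,0,0],"fingers":-1}]' 20; python3 st.py
```

```text
clock: 1.75
position: [0.3375, 0.3951, 0.3]
ee_rot: [0.084, 0.996, 0.0, 0.0]
ft_force: [-0.3, 1.3, 0.1]
grip_width: 0.002
t 1.75 TCP warmer mm [-296.2  300.2  300. ] tool rotvec rel diag(-1,1,-1) [-0.001 -0.    -0.002] F [-0.5  1.2  0.1] grip 0.0
```

```bash
python3 -m jog '[{"offset":[-0.24,-0.276,0],"rotation":[0,0,0],"fingers":-1},{"offset":[-0.24,-0.276,0],"rotation":[0,0,0],"fingers":-1},{"offset":[-0.24,-0.276,0],"rotation":[0,0,0],"fingers":-1},{"offset":[-0.24,-0.276,0],"rotation":[0,0,0],"fingers":-1},{"offset":[-0.24,-0.276,0],"rotation":[0,0,0],"fingers":-1},{"offset":[-0.24,-0.276,0],"rotation":[0,0,0],"fingers":-1},{"offset":[-0.24,-0.276,0],"rotation":[0,0,0],"fingers":-1},{"offset":[0,0,0],"rotation":[0,0,0],"fingers":-1}]' ; python3 st.py
python3 - <<'E'
from h import *
o=manip.get_obs();i=manip.camera_info("wrist");im=manip.camera("wrist")[:,:,::-1]
cv2.imwrite("pics/w1.png",im)
import json;json.dump({k:np.array(i[k]).tolist() for k in i if k in('mtx','xyz','rotation')},open("w1.json","w"))
print(i['xyz'],o['position'])
for q in ("catch_peg","catch","lever_pad","lever_pivot","lid","lid_edge","catch_pivot"):
    print(q,[(np.round(r['bbox']).astype(int).tolist(),round(r['conf'],2)) for r in manip.recognise("wrist",q)][:2])
E
```

```text
clock: 2.75
position: [0.5381, 0.0642, 0.2999]
ee_rot: [0.087, 0.996, -0.001, 0.0]
ft_force: [-0.4, 0.7, 0.1]
grip_width: 0.003
t 2.75 TCP warmer mm [-42.6   7.8 299.9] tool rotvec rel diag(-1,1,-1) [ 0.001 -0.001  0.006] F [-0.5  0.7  0.1] grip 0.0
[0.46241379 0.07692812 0.42299934] [0.538126   0.0641854  0.29986445]
catch_peg [([232, 256, 295, 301], 0.65), ([113, 140, 279, 319], 0.51)]
catch [([234, 256, 295, 298], 0.91)]
lever_pad [([114, 140, 276, 318], 0.15)]
lever_pivot [([100, 120, 425, 323], 0.65)]
lid [([112, 142, 279, 318], 0.95)]
lid_edge [([112, 140, 277, 320], 0.88)]
catch_pivot [([107, 117, 427, 323], 0.62)]
```

View pics/w1.png

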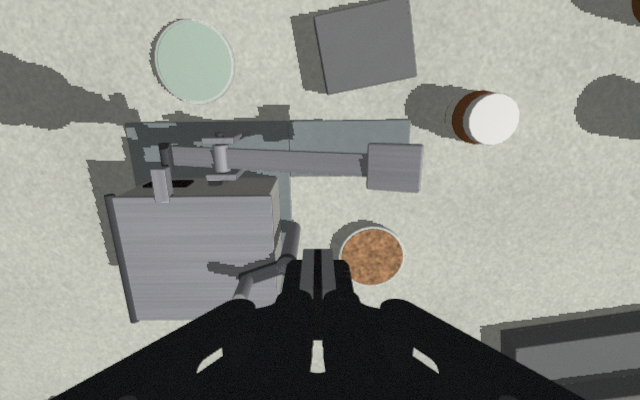

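The wrist view is clear: pad quad (370,143)–(422,146)–(420,191)–(367,186), lid front edge (113,197)–(271,196), post top at about (288,256), peg top at about (240,294). I'll refine the pose with these.

```bash
cat > fit.py <<'E'
from h import *
import json
from scipy.optimize import least_squares
it,is_,iw=manip.camera_info("top"),manip.camera_info("scene"),json.load(open("w1.json"))
T=lambda u,v:(240+u/5,145+v/5); S=lambda u,v:(262+u/5,182+v/5)
lt=[T(412,258),T(437,42),T(675,82),T(640,293)]; ls=[S(328,180),S(328,358),S(82,358),S(95,180)]
pt=T(228,262);ps=S(487,100)
lw=[(271,196),(113,197)];pw=[(367,186),(420,191),(422,146),(370,143)]
a=.32;e=np.array([0,np.cos(a),np.sin(a)])
def f(p):
    pose=p[:3];ye,yp=-36,p[3];r=[]
    L=W([[-23,ye,102],[123,ye,102],[123,-200,102],[-23,-200,102]],pose)
    c=np.array([-60,yp+158.9,151])
    P=W([c],pose);Q=W([c+[20,0,0]-22.5*e,c+[20,0,0]+22.5*e,c+[-20,0,0]+22.5*e,c+[-20,0,0]-22.5*e],pose)
    return np.r_[(proj(it,L)-lt).ravel(),(proj(is_,L)-ls).ravel(),(proj(it,P)-pt).ravel(),(proj(is_,P)-ps).ravel(),(proj(iw,L[[0,3]])-lw).ravel()/2,(proj(iw,Q)-pw).ravel()/2]
s=least_squares(f,[.58,.05,-.17,-86],x_scale=[.1,.1,.1,10],loss='soft_l1')
print(np.round(s.x,4),np.round(s.fun,1));pose=s.x[:3];np.save("pose.npy",s.x)
def g(q):
    pv=np.array([q[0],-18,113]);pk=[q[0]+45*np.sin(q[1]),-18-45*np.cos(q[1]),150]
    A=W([pv,pk],pose)
    return np.r_[(proj(iw,A)-[(288,257),(240,294)]).ravel(),proj(it,A[1:])[0]-T(475,130),proj(is_,A[1:])[0]-S(278,252)]
q=least_squares(g,[50,.2],x_scale=[10,.1]);print("catch pivot x, angle",q.x,np.round(q.fun,1))
print("peg warmer",q.x[0]+45*np.sin(q.x[1]),-18-45*np.cos(q.x[1]),"pad y",s.x[3]+158.9)
im=cv2.imread("pics/w1.png")
b=[-20,0];
def poly(P,col):cv2.polylines(im,[np.round(proj(iw,W(P,pose))).astype(int)],True,col,1)
poly([[-23,-36,102],[123,-36,102],[123,-200,102],[-23,-200,102]],(0,255,0))
c=np.array([-60,s.x[3]+158.9,151]);poly([c+[20,0,0]-22.5*e,c+[20,0,0]+22.5*e,c+[-20,0,0]+22.5*e,c+[-20,0,0]-22.5*e],(0,0,255))
t=np.linspace(0,6.28,20)
for z in(113,150):poly(np.c_[q.x[0]+45*np.sin(q.x[1])+7*np.cos(t),-18-45*np.cos(q.x[1])+7*np.sin(t),t*0+z],(0,255,255))
poly(np.c_[q.x[0]+7*np.cos(t),-18+7*np.sin(t),t*0+113],(255,0,0))
cv2.imwrite("pics/w1o.png",cv2.resize(im[110:340,90:440],None,fx=2.2,fy=2.2))
E
python3 fit.py; python3 st.py
```

```text
[ 5.76700e-01  4.89000e-02 -1.61200e-01 -8.72747e+01] [-2.3 -1.6 -0.1 -0.  -0.6 -0.1 -0.5 -0.5 -0.6 -0.4 -0.6 -0.3 -0.9 -0.5
 -0.9 -0.6  0.1  1.9 -1.3 -1.3  1.6 -0.1 -1.   0.5 -0.2  1.7  0.5  1.1
  1.5 -0.8 -0.9 -0.1]
catch pivot x, angle [42.50713498  0.3150395 ] [ 5.7  2.7  5.8 -1.9 -3.6  0.4  2.  -3.9]
peg warmer 56.45056641872992 -60.78528625252595 pad y 71.6253109981455
t 3.15 TCP warmer mm [-43.   14.2 299.9] tool rotvec rel diag(-1,1,-1) [-0.    -0.     0.005] F [-0.1  0.4 -0.1] grip 0.0
```

View pics/w1o.png

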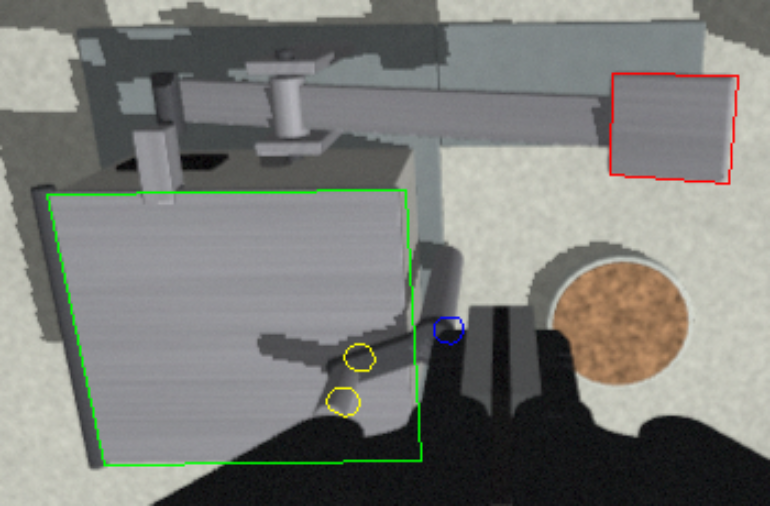

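The overlay matches the lid and pad well. The real peg sits about 4 px lower-left of the model, with its top at crop (335,405) and its foot at (345,367), so I'll solve for the peg directly.

Run:
```python
from h import *
import json
iw=json.load(open("w1.json"));p=np.load("pose.npy")[:3]
c,s=np.cos(p[2]),np.sin(p[2])
for n,(u,v),z in (("peg top",(335,405),.150),("peg foot",(345,367),.113),("post top/bar",(440,325),.113),("lid edge mid",(404,300),.102),("pad",(674,128),.151)):
    d=ray(iw,(90+u/2.2,110+v/2.2),z)-[p[0],p[1],0];print(n,np.round([1e3*(c*d[0]+s*d[1]),1e3*(-s*d[0]+c*d[1])],1))
```

```text
peg top [ 58.6 -64.3]
peg foot [ 61.7 -67.8]
post top/bar [ 40.2 -21.7]
lid edge mid [ 32.4 -39.5]
pad [-59.7  73.2]
```

```bash
python3 -m jog '[{"offset":[-0.217,-0.257,0],"rotation":[0,0,0],"fingers":-1},{"offset":[-0.216,-0.256,0],"rotation":[0,0,0],"fingers":-1},{"offset":[0,0,0.3],"rotation":[0,0,0],"fingers":-1},{"offset":[0,0,0.3],"rotation":[0,0,0],"fingers":-1},{"offset":[0,0,0.2],"rotation":[0,0,0],"fingers":-1},{"offset":[0,0,0],"rotation":[0,0,0],"fingers":-1},{"offset":[0,0,0],"rotation":[0,0,0],"fingers":-1}]'; python3 st.py;  python3 - <<'E'
from h import *
im=manip.camera("wrist")[:,:,::-1]
cv2.imwrite("pics/w2.png",im)
E
```

```text
clock: 4.03
position: [0.5887, -0.0175, 0.1813]
ee_rot: [0.084, 0.997, 0.0, 0.001]
ft_force: [-0.1, 0.8, 0.2]
grip_width: -0.003
t 4.03 TCP warmer mm [ 22.5 -63.6 181.3] tool rotvec rel diag(-1,1,-1) [-0.001 -0.002  0.006] F [-0.2  0.8  0.2] grip -0.0
```

View pics/w2.png

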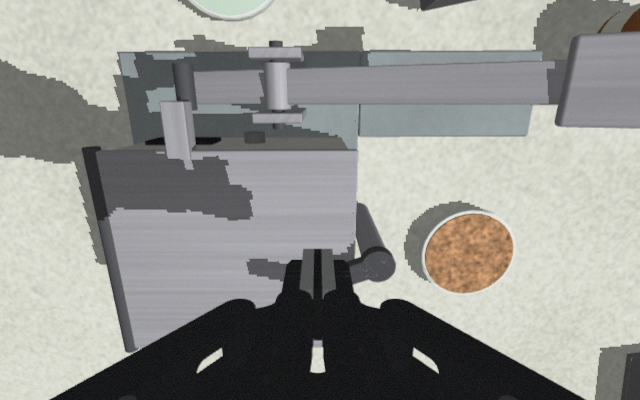

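The post top shows at (378,265) and the fingers hide the peg, as intended: the peg lies straight ahead (+x) of them. I'll descend and start pushing +x slowly.

```bash
python3 - <<'E'
from h import *
iw=manip.camera_info("wrist");p=np.load("pose.npy")[:3];c,s=np.cos(p[2]),np.sin(p[2])
d=ray(iw,(378,265),.113)-[p[0],p[1],0];print("post",np.round([1e3*(c*d[0]+s*d[1]),1e3*(-s*d[0]+c*d[1])],1))
E
python3 -m jog '[{"offset":[0,0,0.12],"rotation":[0,0,0],"fingers":-1},{"offset":[0,0,0.1],"rotation":[0,0,0],"fingers":-1},{"offset":[-0.05,0,0],"rotation":[0,0,0],"fingers":-1},{"offset":[-0.05,0,0],"rotation":[0,0,0],"fingers":-1},{"offset":[-0.03,0,0],"rotation":[0,0,0],"fingers":-1},{"offset":[0,0,0],"rotation":[0,0,0],"fingers":-1}]'; python3 st.py
```

```text
post [ 49.1 -26. ]
clock: 4.82
position: [0.6077, -0.0212, 0.147]
ee_rot: [0.084, 0.996, -0.0, 0.0]
ft_force: [0.0, 0.6, -0.3]
grip_width: 0.001
t 4.83 TCP warmer mm [ 41.8 -64.3 147. ] tool rotvec rel diag(-1,1,-1) [ 0.    -0.     0.007] F [-0.1  0.6 -0.3] grip 0.0
```

```bash
python3 -m jog '[{"offset":[-0.03,0,0],"rotation":[0,0,0],"fingers":-1},{"offset":[-0.03,0,0],"rotation":[0,0,0],"fingers":-1}]'; python3 st.py; python3 -m jog '[{"offset":[-0.03,0,0],"rotation":[0,0,0],"fingers":-1},{"offset":[-0.03,0,0],"rotation":[0,0,0],"fingers":-1}]'; python3 st.py;python3 -m jog '[{"offset":[-0.02,0.02,0],"rotation":[0,0,0],"fingers":-1},{"offset":[0,0,0],"rotation":[0,0,0],"fingers":-1}]'; python3 st.py
python3 - <<'E'
from h import *
im=manip.camera("wrist")[:,:,::-1]
cv2.imwrite("pics/w3.png",im)
E
```

```text
clock: 5.08
position: [0.6162, -0.0222, 0.1469]
ee_rot: [0.084, 0.996, 0.0, -0.0]
ft_force: [-0.6, 1.5, 0.1]
grip_width: 0.001
t 5.08 TCP warmer mm [ 50.4 -63.9 146.9] tool rotvec rel diag(-1,1,-1) [-0.     0.     0.006] F [-0.8  1.4  0.1] grip 0.0
clock: 5.32
position: [0.6251, -0.0238, 0.1467]
ee_rot: [0.084, 0.996, 0.0, -0.0]
ft_force: [-1.8, 1.4, 0.8]
grip_width: -0.0
t 5.33 TCP warmer mm [ 59.4 -64.  146.7] tool rotvec rel diag(-1,1,-1) [-0.     0.     0.006] F [-2.   1.1  0.8] grip -0.0
clock: 5.58
position: [0.6287, -0.0215, 0.1468]
ee_rot: [0.084, 0.996, -0.0, 0.0]
ft_force: [-0.4, -0.0, -0.3]
grip_width: 0.004
t 5.58 TCP warmer mm [ 62.6 -61.1 146.8] tool rotvec rel diag(-1,1,-1) [ 0.    -0.     0.006] F [-0.4 -0.1 -0.3] grip 0.0
```

View pics/w3.png

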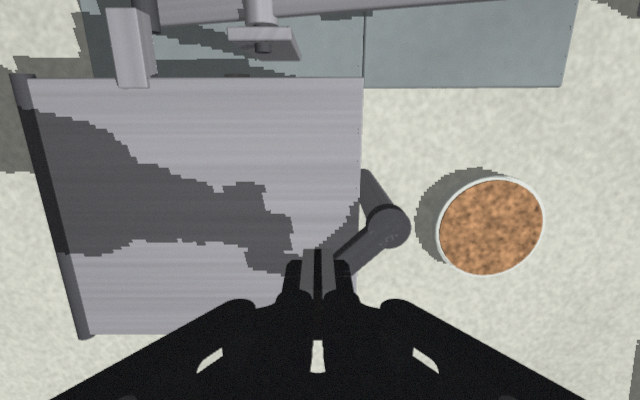

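The bar has swung: pivot top at about (388,226), bar leaving down-left through (345,262). I'll measure the angle.

```bash
cat > wp.py <<'E'
from h import *
import sys
iw=manip.camera_info("wrist");p=np.load("pose.npy")[:3];c,s=np.cos(p[2]),np.sin(p[2])
for a in sys.argv[1:]:
    u,v,z=map(float,a.split(','));d=ray(iw,(u,v),z)-[p[0],p[1],0];print(a,np.round([1e3*(c*d[0]+s*d[1]),1e3*(-s*d[0]+c*d[1])],1))
E
python3 wp.py 390,225,.113 362,248,.113 345,262,.113 362,200,.102
```

```text
390,225,.113 [ 47.7 -25.6]
362,248,.113 [ 60.3 -39.2]
345,262,.113 [ 68.2 -47.8]
362,200,.102 [ 37.9 -38.6]
```

Catch angle is about 0.75, with the peg at about (79,−57). Phase 2: step back, go round to the −y side, and push +y.

```bash
python3 -m jog '[{"offset":[0.09,0,0],"rotation":[0,0,0],"fingers":-1},{"offset":[0,-0.18,0],"rotation":[0,0,0],"fingers":-1},{"offset":[-0.12,0,0],"rotation":[0,0,0],"fingers":-1},{"offset":[-0.12,0,0],"rotation":[0,0,0],"fingers":-1},{"offset":[0,0,0],"rotation":[0,0,0],"fingers":-1}]'; python3 st.py;  python3 -m jog '[{"offset":[0,0.04,0],"rotation":[0,0,0],"fingers":-1},{"offset":[0,0.04,0],"rotation":[0,0,0],"fingers":-1}]'; python3 st.py;  python3 -m jog '[{"offset":[0,0.03,0],"rotation":[0,0,0],"fingers":-1},{"offset":[0,0.03,0],"rotation":[0,0,0],"fingers":-1}]'; python3 st.py
```

```text
clock: 6.25
position: [0.6466, -0.0523, 0.1466]
ee_rot: [0.084, 0.996, -0.0, 0.0]
ft_force: [-1.1, -0.0, 0.4]
grip_width: 0.003
t 6.25 TCP warmer mm [ 85.2 -88.7 146.6] tool rotvec rel diag(-1,1,-1) [ 0.    -0.     0.007] F [-1.1 -0.2  0.4] grip 0.0
clock: 6.5
position: [0.6481, -0.0402, 0.1471]
ee_rot: [0.084, 0.996, -0.0, 0.001]
ft_force: [6.2, -11.5, 0.0]
grip_width: 0.001
t 6.5 TCP warmer mm [ 84.8 -76.6 147.1] tool rotvec rel diag(-1,1,-1) [ 0.001 -0.001  0.007] F [  8.  -10.4   0. ] grip 0.0
clock: 6.75
position: [0.6496, -0.0315, 0.1473]
ee_rot: [0.084, 0.996, -0.0, 0.001]
ft_force: [0.6, -1.4, 0.6]
grip_width: -0.003
t 6.75 TCP warmer mm [ 84.9 -67.7 147.3] tool rotvec rel diag(-1,1,-1) [ 0.    -0.001  0.007] F [ 0.8 -1.3  0.6] grip -0.0
```

Run:
```python
from h import *
im=manip.camera("wrist")[:,:,::-1]
cv2.imwrite("pics/w4.png",im)
```

```text
(no output)
```

View pics/w4.png

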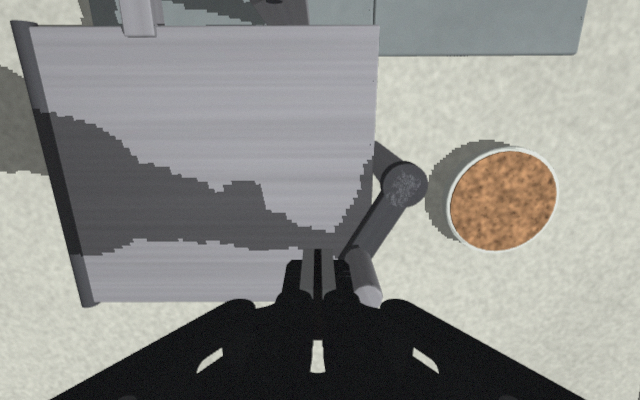

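The peg now sits on the +y face of the fingers, with its top at (368,296) and the bar from (404,185) to (350,258), at about 1.0 rad. I'll continue pushing +y.

```bash
python3 wp.py 404,185,.113 353,258,.113; python3 -m jog '[{"offset":[0,0.03,0],"rotation":[0,0,0],"fingers":-1},{"offset":[-0.01,0.03,0],"rotation":[0,0,0],"fingers":-1},{"offset":[-0.01,0.03,0],"rotation":[0,0,0],"fingers":-1},{"offset":[0,0.03,0],"rotation":[0,0,0],"fingers":-1}]'; python3 st.py;  python3 -m jog '[{"offset":[0,0.03,0],"rotation":[0,0,0],"fingers":-1},{"offset":[0,0.03,0],"rotation":[0,0,0],"fingers":-1},{"offset":[0,0.03,0],"rotation":[0,0,0],"fingers":-1}]'; python3 st.py;  python3 -m jog '[{"offset":[0,0.03,0],"rotation":[0,0,0],"fingers":-1},{"offset":[0,0,0],"rotation":[0,0,0],"fingers":-1}]'; python3 st.py
```

```text
404,185,.113 [ 49.2 -25. ]
353,258,.113 [ 88.2 -48.8]
clock: 7.3
position: [0.6556, -0.0135, 0.1467]
ee_rot: [0.084, 0.996, 0.0, -0.0]
ft_force: [0.2, -1.3, -0.9]
grip_width: 0.001
t 7.3 TCP warmer mm [ 87.9 -49.  146.7] tool rotvec rel diag(-1,1,-1) [-0.     0.     0.006] F [ 0.4 -1.3 -0.9] grip 0.0
clock: 7.68
position: [0.6577, -0.0003, 0.1467]
ee_rot: [0.084, 0.996, 0.0, -0.0]
ft_force: [0.6, -1.1, 0.3]
grip_width: 0.002
t 7.67 TCP warmer mm [ 87.9 -35.6 146.7] tool rotvec rel diag(-1,1,-1) [-0.     0.     0.007] F [ 0.8 -1.   0.3] grip 0.0
clock: 7.92
position: [0.6585, 0.0045, 0.1467]
ee_rot: [0.083, 0.997, 0.0, -0.0]
ft_force: [-0.9, 0.1, 0.6]
grip_width: 0.002
t 7.92 TCP warmer mm [ 87.9 -30.7 146.7] tool rotvec rel diag(-1,1,-1) [-0.     0.     0.006] F [-0.9 -0.1  0.6] grip 0.0
```

```bash
python3 -m jog '[{"offset":[0,-0.08,0],"rotation":[0,0,0],"fingers":-1},{"offset":[0,0,-0.25],"rotation":[0,0,0],"fingers":-1},{"offset":[0,0,-0.25],"rotation":[0,0,0],"fingers":-1},{"offset":[0,0,-0.25],"rotation":[0,0,0],"fingers":-1},{"offset":[0.25,0.17,0],"rotation":[0,0,0],"fingers":-1},{"offset":[0.25,0.17,0],"rotation":[0,0,0],"fingers":-1},{"offset":[0.25,0.17,0],"rotation":[0,0,0],"fingers":-1},{"offset":[0.2,0.17,0],"rotation":[0,0,0],"fingers":-1}]'; python3 -m jog '[{"offset":[0,0,0],"rotation":[0,0,0],"fingers":-1},{"offset":[0,0,0],"rotation":[0,0,0],"fingers":-1}]'; python3 st.py;  python3 - <<'E'
from h import *
im=manip.camera("wrist")[:,:,::-1]
cv2.imwrite("pics/w5.png",im)
E
```

```text
clock: 8.93
position: [0.5319, 0.1161, 0.2595]
ee_rot: [0.084, 0.996, 0.0, 0.0]
ft_force: [0.8, -0.7, 0.9]
grip_width: -0.002
clock: 9.18
position: [0.5335, 0.115, 0.2595]
ee_rot: [0.084, 0.996, 0.0, 0.0]
ft_force: [0.5, -0.2, 0.3]
grip_width: -0.0
t 9.18 TCP warmer mm [-53.2  58.3 259.5] tool rotvec rel diag(-1,1,-1) [-0.    -0.001  0.008] F [ 0.5 -0.1  0.3] grip -0.0
```

View pics/w5.png

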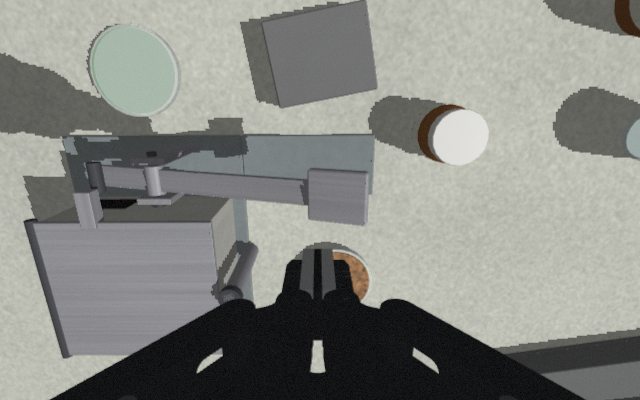

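The bar is no longer over the lid in this view (pivot at (232,292)) and the pad quad is centred near (338,194). One enlarged scene crop will confirm the catch angle before pressing.

```bash
python3 wp.py 338,195,.151
python3 - <<'E'
from h import *
a=manip.camera("scene")[205:280,265:365,::-1];b=manip.camera("top")[145:220,285:385,::-1]
cv2.imwrite("pics/s2.png",np.hstack([cv2.resize(x,(400,300),interpolation=cv2.INTER_CUBIC) for x in(a,b)]))
E
```

```text
338,195,.151 [-61.8  71.9]
```

View pics/s2.png

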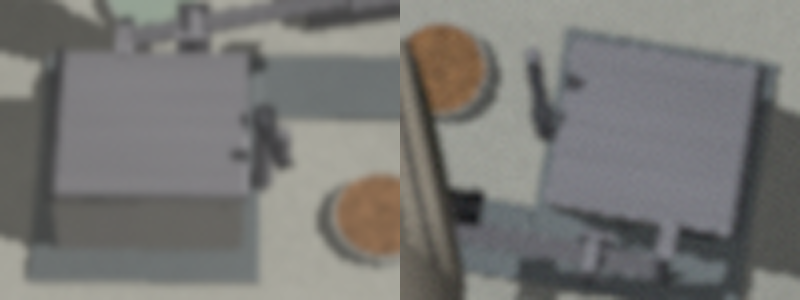

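The catch bar now points away from the lid, towards +x and slightly +y, fully clear. Next: over the pad, then lower to just above it.

```bash
python3 -m jog '[{"offset":[0.052,0.125,0],"rotation":[0,0,-0.004],"fingers":-1},{"offset":[0,0,0.2],"rotation":[0,0,0],"fingers":-1},{"offset":[0,0,0.2],"rotation":[0,0,0],"fingers":-1},{"offset":[0,0,0.08],"rotation":[0,0,0],"fingers":-1},{"offset":[0,0,0],"rotation":[0,0,0],"fingers":-1}]'; python3 st.py; python3 -m jog '[{"offset":[0,0,0.02],"rotation":[0,0,0],"fingers":-1},{"offset":[0,0,0.02],"rotation":[0,0,0],"fingers":-1},{"offset":[0,0,0.02],"rotation":[0,0,0],"fingers":-1},{"offset":[0,0,0.02],"rotation":[0,0,0],"fingers":-1}]'; python3 st.py
```

```text
clock: 9.95
position: [0.5283, 0.1365, 0.187]
ee_rot: [0.08, 0.997, -0.0, -0.0]
ft_force: [0.1, -0.1, 0.6]
grip_width: 0.0
t 9.95 TCP warmer mm [-61.9  78.7 187. ] tool rotvec rel diag(-1,1,-1) [ 0.001  0.001 -0.002] F [ 0.1 -0.   0.6] grip 0.0
clock: 10.45
position: [0.5286, 0.1361, 0.1753]
ee_rot: [0.08, 0.997, 0.0, 0.0]
ft_force: [-0.1, -0.0, -0.5]
grip_width: 0.001
t 10.45 TCP warmer mm [-61.5  78.3 175.3] tool rotvec rel diag(-1,1,-1) [-0.    -0.    -0.001] F [-0.1 -0.  -0.5] grip 0.0
```

```bash
python3 -m jog '[{"offset":[0,0,0.015],"rotation":[0,0,0],"fingers":-1},{"offset":[0,0,0.015],"rotation":[0,0,0],"fingers":-1},{"offset":[0,0,0.015],"rotation":[0,0,0],"fingers":-1},{"offset":[0,0,0.015],"rotation":[0,0,0],"fingers":-1}]'; python3 st.py; python3 -m jog '[{"offset":[0,0,0.015],"rotation":[0,0,0],"fingers":-1},{"offset":[0,0,0.015],"rotation":[0,0,0],"fingers":-1},{"offset":[0,0,0.015],"rotation":[0,0,0],"fingers":-1},{"offset":[0,0,0.015],"rotation":[0,0,0],"fingers":-1}]'; python3 st.py
```

```text
clock: 10.95
position: [0.5291, 0.1374, 0.1675]
ee_rot: [0.079, 0.997, 0.001, 0.001]
ft_force: [-1.4, 2.6, 9.9]
grip_width: -0.0
t 10.95 TCP warmer mm [-61.1  79.6 167.5] tool rotvec rel diag(-1,1,-1) [-0.003 -0.002 -0.002] F [-1.8  2.4  9.9] grip -0.0
clock: 11.45
position: [0.5295, 0.1372, 0.1585]
ee_rot: [0.08, 0.997, 0.001, 0.001]
ft_force: [0.4, 2.9, 6.7]
grip_width: -0.003
t 11.45 TCP warmer mm [-60.8  79.5 158.5] tool rotvec rel diag(-1,1,-1) [-0.002 -0.002 -0.002] F [-0.1  2.9  6.7] grip -0.0
```

```bash
python3 -m jog '[{"offset":[0,0,0.018],"rotation":[0,0,0],"fingers":-1},{"offset":[0,0,0.02],"rotation":[0,0,0],"fingers":-1},{"offset":[0,0,0.02],"rotation":[0,0,0],"fingers":-1},{"offset":[0,0,0.02],"rotation":[0,0,0],"fingers":-1},{"offset":[0,0,0.02],"rotation":[0,0,0],"fingers":-1},{"offset":[0,0,0.02],"rotation":[0,0,0],"fingers":-1},{"offset":[0,0,0.02],"rotation":[0,0,0],"fingers":-1},{"offset":[0,0,0.02],"rotation":[0,0,0],"fingers":-1}]'; python3 st.py; python3 -m jog '[{"offset":[0,0,0.02],"rotation":[0,0,0],"fingers":-1},{"offset":[0,0,0.02],"rotation":[0,0,0],"fingers":-1},{"offset":[0,0,0.02],"rotation":[0,0,0],"fingers":-1},{"offset":[0,0,0.02],"rotation":[0,0,0],"fingers":-1},{"offset":[0,0,0.02],"rotation":[0,0,0],"fingers":-1},{"offset":[0,0,0.02],"rotation":[0,0,0],"fingers":-1},{"offset":[0,0,0.02],"rotation":[0,0,0],"fingers":-1},{"offset":[0,0,0.02],"rotation":[0,0,0],"fingers":-1}]'; python3 st.py
```

```text
clock: 12.45
position: [0.5287, 0.1363, 0.1336]
ee_rot: [0.08, 0.997, 0.0, 0.0]
ft_force: [-0.6, 1.1, 4.9]
grip_width: -0.003
t 12.45 TCP warmer mm [-61.4  78.5 133.6] tool rotvec rel diag(-1,1,-1) [-0.    -0.    -0.001] F [-0.8  1.   4.9] grip -0.0
clock: 13.45
position: [0.5284, 0.1362, 0.1094]
ee_rot: [0.08, 0.997, 0.0, -0.0]
ft_force: [0.7, 2.2, 3.0]
grip_width: 0.003
t 13.45 TCP warmer mm [-61.6  78.4 109.4] tool rotvec rel diag(-1,1,-1) [-0.     0.    -0.002] F [0.3 2.3 3. ] grip 0.0
```

```bash
python3 -m jog '[{"offset":[0,0,0.02],"rotation":[0,0,0],"fingers":-1},{"offset":[0,0,0.02],"rotation":[0,0,0],"fingers":-1},{"offset":[0,0,0.02],"rotation":[0,0,0],"fingers":-1},{"offset":[0,0,0.02],"rotation":[0,0,0],"fingers":-1},{"offset":[0,0,0.02],"rotation":[0,0,0],"fingers":-1},{"offset":[0,0,0.02],"rotation":[0,0,0],"fingers":-1},{"offset":[0,0,0.02],"rotation":[0,0,0],"fingers":-1},{"offset":[0,0,0.02],"rotation":[0,0,0],"fingers":-1}]'; python3 st.py; python3 -m jog '[{"offset":[0,0,0.015],"rotation":[0,0,0],"fingers":-1},{"offset":[0,0,0.015],"rotation":[0,0,0],"fingers":-1},{"offset":[0,0,0.01],"rotation":[0,0,0],"fingers":-1},{"offset":[0,0,0.01],"rotation":[0,0,0],"fingers":-1},{"offset":[0,0,0.01],"rotation":[0,0,0],"fingers":-1}]'; python3 st.py; python3 -m jog '[{"offset":[0,0,0.008],"rotation":[0,0,0],"fingers":-1},{"offset":[0,0,0.008],"rotation":[0,0,0],"fingers":-1},{"offset":[0,0,0.008],"rotation":[0,0,0],"fingers":-1}]'; python3 st.py
```

```text
clock: 14.45
position: [0.5286, 0.1357, 0.0854]
ee_rot: [0.08, 0.997, -0.0, 0.0]
ft_force: [-0.6, -1.1, 4.3]
grip_width: 0.002
t 14.45 TCP warmer mm [-61.4  78.   85.4] tool rotvec rel diag(-1,1,-1) [ 0.    -0.    -0.001] F [-0.4 -1.2  4.3] grip 0.0
clock: 15.08
position: [0.5288, 0.1361, 0.0767]
ee_rot: [0.08, 0.997, 0.0, 0.0]
ft_force: [-0.1, -2.1, 5.5]
grip_width: -0.002
t 15.07 TCP warmer mm [-61.3  78.3  76.7] tool rotvec rel diag(-1,1,-1) [-0.    -0.001 -0.001] F [ 0.3 -2.   5.5] grip -0.0
clock: 15.45
position: [0.5289, 0.1361, 0.0732]
ee_rot: [0.08, 0.997, 0.0, 0.0]
ft_force: [-0.7, -3.1, 7.0]
grip_width: 0.001
t 15.45 TCP warmer mm [-61.2  78.3  73.2] tool rotvec rel diag(-1,1,-1) [-0.    -0.001 -0.001] F [-0.2 -3.2  7. ] grip 0.0
```

Fingertips are at about 54 mm; full travel should put the contact near 49 mm. I'll go on in small steps until the stop shows in the force.

```bash
for i in 1; do python3 -m jog '[{"offset":[0,0,0.008],"rotation":[0,0,0],"fingers":-1},{"offset":[0,0,0.008],"rotation":[0,0,0],"fingers":-1},{"offset":[0,0,0],"rotation":[0,0,0],"fingers":-1}]'; python3 st.py; python3 -m jog '[{"offset":[0,0,0.008],"rotation":[0,0,0],"fingers":-1},{"offset":[0,0,0.008],"rotation":[0,0,0],"fingers":-1},{"offset":[0,0,0],"rotation":[0,0,0],"fingers":-1}]'; python3 st.py; done
```

```text
clock: 15.82
position: [0.5289, 0.1361, 0.0708]
ee_rot: [0.08, 0.997, 0.0, 0.0]
ft_force: [-0.9, -1.2, 6.8]
grip_width: -0.002
t 15.82 TCP warmer mm [-61.2  78.3  70.8] tool rotvec rel diag(-1,1,-1) [-0.    -0.001 -0.001] F [-0.7 -1.3  6.8] grip -0.0
clock: 16.2
position: [0.529, 0.1361, 0.0684]
ee_rot: [0.08, 0.997, 0.0, 0.0]
ft_force: [-1.4, -1.8, 5.7]
grip_width: 0.001
t 16.2 TCP warmer mm [-61.1  78.3  68.4] tool rotvec rel diag(-1,1,-1) [-0.    -0.001 -0.001] F [-1.1 -2.   5.7] grip 0.0
```

```bash
python3 -m jog '[{"offset":[0,0,0.008],"rotation":[0,0,0],"fingers":-1},{"offset":[0,0,0.008],"rotation":[0,0,0],"fingers":-1},{"offset":[0,0,0],"rotation":[0,0,0],"fingers":-1}]'; python3 st.py; python3 -m jog '[{"offset":[0,0,0.008],"rotation":[0,0,0],"fingers":-1},{"offset":[0,0,0],"rotation":[0,0,0],"fingers":-1}]'; python3 st.py
```

```text
clock: 16.58
position: [0.529, 0.1361, 0.0661]
ee_rot: [0.08, 0.997, 0.0, 0.001]
ft_force: [-0.4, -2.0, 7.6]
grip_width: -0.001
t 16.57 TCP warmer mm [-61.   78.4  66.1] tool rotvec rel diag(-1,1,-1) [-0.    -0.001 -0.001] F [-0.  -2.1  7.6] grip -0.0
clock: 16.82
position: [0.529, 0.1359, 0.0649]
ee_rot: [0.08, 0.997, 0.0, 0.001]
ft_force: [-0.0, -2.0, 7.4]
grip_width: 0.001
t 16.82 TCP warmer mm [-61.   78.2  64.9] tool rotvec rel diag(-1,1,-1) [-0.    -0.001 -0.001] F [ 0.3 -1.9  7.4] grip 0.0
```

```bash
python3 -m jog '[{"offset":[0,0,0.01],"rotation":[0,0,0],"fingers":-1},{"offset":[0,0,0.005],"rotation":[0,0,0],"fingers":-1},{"offset":[0,0,0],"rotation":[0,0,0],"fingers":-1}]'; python3 st.py; python3 -m jog '[{"offset":[0,0,0.008],"rotation":[0,0,0],"fingers":-1},{"offset":[0,0,0],"rotation":[0,0,0],"fingers":-1}]'; python3 st.py;  python3 - <<'E'
from h import *
im=manip.camera("wrist")[:,:,::-1]
a=manip.camera("scene")[180:280,262:402,::-1]
cv2.imwrite("pics/w6.png",np.hstack([cv2.resize(im,(400,250)),cv2.resize(a,(350,250),interpolation=cv2.INTER_CUBIC)]))
E
```

```text
clock: 17.2
position: [0.5293, 0.136, 0.0638]
ee_rot: [0.08, 0.997, 0.0, 0.001]
ft_force: [-4.2, -4.3, 19.9]
grip_width: 0.003
t 17.2 TCP warmer mm [-60.8  78.3  63.8] tool rotvec rel diag(-1,1,-1) [-0.001 -0.001 -0.001] F [-3.5 -4.9 19.9] grip 0.0
clock: 17.45
position: [0.5294, 0.1359, 0.0634]
ee_rot: [0.08, 0.997, 0.001, 0.001]
ft_force: [-9.6, -5.0, 29.7]
grip_width: 0.001
t 17.45 TCP warmer mm [-60.6  78.3  63.4] tool rotvec rel diag(-1,1,-1) [-0.001 -0.001 -0.001] F [-8.7 -6.5 29.7] grip 0.0
```

View pics/w6.png

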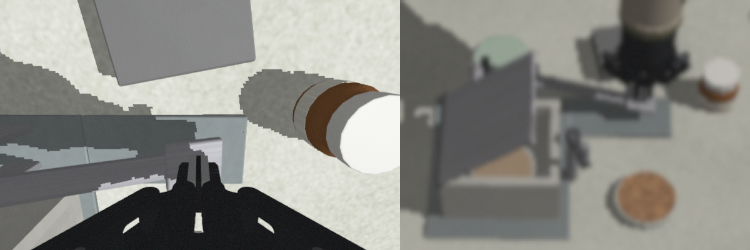

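The stop is reached: force climbs steeply at TCP z 63.5 mm, and the picture shows the lid standing wide open with the dish visible. I'll ease the hold slightly, let it settle and hand in.

```bash
python3 -m jog '[{"offset":[0,0,-0.006],"rotation":[0,0,0],"fingers":-1},{"offset":[0,0,0],"rotation":[0,0,0],"fingers":-1},{"offset":[0,0,0],"rotation":[0,0,0],"fingers":-1},{"offset":[0,0,0],"rotation":[0,0,0],"fingers":-1},{"offset":[0,0,0],"rotation":[0,0,0],"fingers":-1},{"offset":[0,0,0],"rotation":[0,0,0],"fingers":-1}]'; python3 st.py
```

```text
clock: 18.3
position: [0.5293, 0.136, 0.0637]
ee_rot: [0.08, 0.997, 0.0, 0.001]
ft_force: [-6.6, -3.7, 22.3]
grip_width: 0.002
t 18.3 TCP warmer mm [-60.7  78.3  63.7] tool rotvec rel diag(-1,1,-1) [-0.001 -0.001 -0.001] F [-5.9 -4.7 22.3] grip 0.0
```

```bash
python3 -c "
from workcell import manip
print(manip.hand_in(), manip.get_obs()['clock'])"
```

```text
the job is handed in; nothing more can be done
the job is handed in; nothing more can be done
```

The job is handed in with the lid wide open and the shut fingertips holding the pad down on its stop. The clock read 18.3 s just before hand-in, against the 51 s limit.

- **Catch:** I pushed the peg in two strokes, first towards the warmer's +x, then +y. From the finger position the catch stands at about 1.85 rad (clear above 1.35). Scene and top pictures taken before pressing showed the bar pointing away from the lid. One brief corner contact of about 13 N on the peg occurred at the start of the second stroke.
- **Lever:** I pressed the pad straight down over about 6 s. The force stayed between 3 and 10 N until the stop, where it rose to about 30 N. I then eased it to about 22 N and it held steady for 0.75 s.
- **Last picture, at the stop:** the lid stands wide open with the dish inside visible. The jar, slide box and nearby dishes look to be where they stood.
- **Not checked:** I did not measure the lid angle, and I did not compare the positions of the loose things numerically. I took no picture after easing the force; the arm rose only 0.3 mm. The pose fit disagreed between views by a few millimetres at the catch, which the pushes tolerated.

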